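# Hold the peg compartment's lid open

### The job

I need both hands for gathering up the pegs, so hold their box open for me: see through the clear lids of the white caddy which side has pegs in it, turn the red catch in line with the middle rib to free the lids, and raise that side's lid by its blue pull to 60 degrees from shut. The lid drops shut by itself, so finish while still holding the pull, steady at that angle. Keep the lid over the soap shut and leave everything else on the worktop where it is.

Things in the scene. Friction and masses are not known exactly. Their poses are not given: they have to be found in the camera images.
- caddy: white caddy, 140 mm deep (x), 296 wide (y), 75 high, planted firmly (cannot slide). Origin: centre of the underside; front with the pulls towards -x, +y is left seen from the robot. A 30 mm wide rib along x at y = 0 parts two compartments (centres y = +81 and -81 mm, floor z = 10), each under its own clear lid hinged along the back; rib and shut lids end at z = 75 mm
- lid_left_angle (a joint): opening of the clear left (+y) lid (rad): 0 shut, up to 1.75, growing as its front edge rises. The lid is 130 mm wide, 138 mm deep, 0.13 to 0.25 kg with its pull, and has a light closing spring: let go, it falls shut from every angle; at 60 degrees about 1 N at the pull square to the lid, or 2 to 2.5 N straight up, carries it
- lid_right_angle (a joint): opening of the clear right (-y) lid (rad): 0 shut, up to 1.75, growing as its front edge rises. The lid is 130 mm wide, 138 mm deep, 0.13 to 0.25 kg with its pull, and has a light closing spring: let go, it falls shut from every angle; at 60 degrees about 1 N at the pull square to the lid, or 2 to 2.5 N straight up, carries it
- lid_left: the clear left lid with its pull. Origin on the hinge axis, as point lid_left_hinge; axes as the caddy's when shut, tilting with the lid
- lid_right: the clear right lid with its pull. Origin on the hinge axis, as point lid_right_hinge; axes as the caddy's when shut, tilting with the lid
- lid_left_hinge (a point): middle of the left lid's hinge axis, which runs along the caddy's y: at x = +66, y = +81, z = 73 mm of the caddy
- lid_right_hinge (a point): middle of the right lid's hinge axis, which runs along the caddy's y: at x = +66, y = -81, z = 73 mm of the caddy
- pull_left (a point): blue T-shaped pull of the left lid. This point: centre of its crossbar, a round bar 15 mm thick and 26 mm long, along y (parallel to the hinge), 170 mm from the hinge axis and level with it when shut; a 13 mm wide, 8 mm thick stem joins its middle to the lid's front edge, 32 mm behind the bar's axis. Below it only the worktop.
- pull_right (a point): blue T-shaped pull of the right lid. This point: centre of its crossbar, a round bar 15 mm thick and 26 mm long, along y (parallel to the hinge), 170 mm from the hinge axis and level with it when shut; a 13 mm wide, 8 mm thick stem joins its middle to the lid's front edge, 32 mm behind the bar's axis. Below it only the worktop.
- catch (a joint): angle of the red turn catch (rad) about an upright pin on the rib: near 0 (within 0.5) at the start, its blade across the rib (along y) over both lids, so that neither can open; positive is anticlockwise from above. It turns to +1.6 or -1.6, stiffly (0.03 N m), and stays put; at +1.57 or -1.57 it is in line with the rib, beyond 1.3 either way both lids are free
- catch_grip (a point): point on the catch's pin (x = -45, y = 0 of the caddy) at z = 99 mm. The catch's thumb wing is 9 mm thick, 34 mm long (along the blade) and stands from z = 82 to 106 mm; the blade below it is 12 mm wide, 64 mm long, top at z = 82 mm
- stored_pegs: four clothes pegs (wood, yellow, pink), each 72 mm long, one across the other three, loose on the floor of one compartment and stuck to one another: this marks the compartment whose lid is wanted. Origin under the middle peg
- soap_bar: green bar of soap, 72 x 44 x 21 mm, loose in the other compartment. Origin: centre of its underside
- peg_1: wooden clothes peg lying on the worktop, 72 x 15 x 12 mm; leave it
- peg_3: wooden clothes peg lying on the worktop, 72 x 15 x 12 mm; leave it
- peg_4: pink clothes peg lying on the worktop, 72 x 15 x 12 mm; leave it
- scrub_brush: wooden scrubbing brush, 150 x 57 x 43 mm; leave it
- dispenser: taupe pump dispenser, 180 mm high, at the back; leave it

How it is judged:
On the way, in this order (a step that is already met when the one before it is completed fails the run):
1. the red catch is turned in line with the rib (more than 1.3 rad either way), both lids still shut ((value of joint catch above 1.3 rad or value of joint catch below -1.3 rad) and value of joint each of lid_left_angle, lid_right_angle below 0.1 rad), for 0.1 s.
2. the lid over the pegs is raised past 20 degrees by its pull ((((y of stored_pegs in the frame of caddy above 0 m and y of soap_bar in the frame of caddy below 0 m) and value of joint lid_left_angle above 0.35 rad and contact force between lid_left and the fingers above 0.3 N and distance between the grasp point and pull_left below 0.045 m) or ((y of stored_pegs in the frame of caddy below 0 m and y of soap_bar in the frame of caddy above 0 m) and value of joint lid_right_angle above 0.35 rad and contact force between lid_right and the fingers above 0.3 N and distance between the grasp point and pull_right below 0.045 m))), for 0.1 s.
At the end, for the whole second after the job is handed in: the lid over the pegs stands still 54 to 66 degrees from shut, its pull held by the fingers (over 0.3 N, TCP within 45 mm); the soap's lid under 0.08 rad; pegs and soap still in their own compartments; catch over 1.25 rad either way; all other listed loose things within 30 mm of their start ((((y of stored_pegs in the frame of caddy above 0 m and y of soap_bar in the frame of caddy below 0 m) and value of joint lid_left_angle between 0.9425 and 1.1519 rad and velocity of joint lid_left_angle between -0.08 and 0.08 rad/s and contact force between lid_left and the fingers above 0.3 N and distance between the grasp point and pull_left below 0.045 m and value of joint lid_right_angle below 0.08 rad) or ((y of stored_pegs in the frame of caddy below 0 m and y of soap_bar in the frame of caddy above 0 m) and value of joint lid_right_angle between 0.9425 and 1.1519 rad and velocity of joint lid_right_angle between -0.08 and 0.08 rad/s and contact force between lid_right and the fingers above 0.3 N and distance between the grasp point and pull_right below 0.045 m and value of joint lid_left_angle below 0.08 rad)) and (value of joint catch above 1.25 rad or value of joint catch below -1.25 rad) and distance of each of peg_1, peg_3, peg_4, scrub_brush, dispenser from where it was at the start of the episode below 0.03 m); the arm keeps its last pose, push and grip.
It fails at once if the lid over the soap is opened by more than 0.2 rad (((y of stored_pegs in the frame of caddy above 0 m and y of soap_bar in the frame of caddy below 0 m) and value of joint lid_right_angle above 0.2 rad) or ((y of stored_pegs in the frame of caddy below 0 m and y of soap_bar in the frame of caddy above 0 m) and value of joint lid_left_angle above 0.2 rad)).
It fails at once if another thing on the worktop is moved by more than 30 mm (distance of any of peg_1, peg_3, peg_4, scrub_brush, dispenser from where it was at the start of the episode above 0.03 m).
It also fails if it takes over 51 s, if anything falls off the work surface, if the arm or the gripper's body presses on something with over 40 N, if the wrist force passes 120 N, or if a joint passes its speed limit or range.

### The arm

A 6-joint arm with a two-finger parallel gripper is mounted at the origin on a cart in front of the work surface, level with it; the furniture and walls round the work are solid. World frame = base frame: x ahead of the robot, y to its left, z up, the work surface at z = 0. Lengths are in m, angles in rad, forces in N, time in s.
With the tool pointing down it reaches from about 0.225 to 0.875 m from the base axis. Payload 3.4 kg.
Tool frame: the origin (TCP) lies between the finger pads, 19 mm behind the fingertips; this is the grasp point; z points along the fingers, y is the line along which they close (so a half turn about z gives the same grasp; the last joint's range is limited). The gripper opens to 85 mm and grips with 20 to 120 N. Pads are 22 mm wide; open, the fingers measure 114 mm over their backs; the gripper's body (76 mm by 85 mm) begins 54 mm behind the grasp point. The pads swing forward as they close: fully open they stand 13 mm farther back than shut.
Start: joints at [-1.456, 0.276, 1.505, -0, 1.361, -0.121], TCP at [0.134, -0.559, 0.25] pointing down, gripper open.
Joint ranges: [-2.89, 2.89], [-0.75, 2.08], [0.22, 2.7], [-1.18, 4.32], [0.11, 2.71], [-2.7, 2.7]. Speed limits (rad/s): [2.57, 2.57, 3.14, 3.14, 3.14, 3.14].

### API

Orientations are given as a unit quaternion [w, x, y, z].
In Python, from rig import manip gives the robot as it stands.
- The arm moves only by the shell command python3 -m pendant 'ROWS' [FORCE]. ROWS is JSON, a list of rows, each an object of numbers: "dx", "dy", "dz": the shift along the tool's x, y, z in m; "rx", "ry", "rz": the turn, a rotation vector about the tool's x, y, z in degrees; "hand": the finger opening in m, from 0 to 0.0854. In form: [{"dx": .., "dy": .., "dz": .., "rx": .., "ry": .., "rz": .., "hand": ..}, ...]. A call has 1 to 12 rows; each row shifts and turns the commanded pose from where the row before left it, along the tool's axes as they then stand; what a row does not reach is not made up. A row lasts 1/12 s, in which the tool goes at most 41.7 mm and 7.16 degrees, less where a joint would pass 70% of its speed; a pose out of reach is approached as far as the arm can. A call is refused whole if a number of a shift passes 0.0417 or a number of a turn 7.16, either way. A call with a gripper value outside its range is refused whole. The fingers move at their own pace and stop on an object; FORCE is the grip in N (left out, the last holds). Time passes only in rows, so rows that do not move let the fingers close. It gives the time, the measured TCP pose, the force, the opening and the grip force at its end, in the units of the state.
- manip.get_state(): the state, without advancing time (a new reading comes with each control period).
- manip.get_image(name): name is "side" or "top"; returns a dict with "frame" (480x640x3 uint8, red, green, blue), "fx", "fy", "cx", "cy" (pixels), "position" and "attitude" of the camera in the world. Camera axes: x right, y up, looking along -z (the intrinsics and any distortion apply to the point x, -y, -z); pixel columns grow to the right and rows downward; lengths in m; the calibration is good to about 2 mm. A picture is of the moment at which its call begins. There is no depth.
- manip.sign_off(): hands the job in; it is judged then, once.
The state is a dict: "clock": time; "qpos": joint angles; "qd": joint speeds; "effort": joint torques, N m; "position": TCP position; "ee_rot": TCP orientation; "contact_force": force on the tool from outside, world axes, zero at the start; "moment": the same for the moment, N m; "width": finger opening in m; "gripper_force": force on a finger pad.
Only numpy, scipy, OpenCV 4.12 (cv2) and the standard library are available. Lean on these libraries where they do the work, as an engineer would, in place of code of your own. Each camera call takes 0.05 s, during which the arm holds its last target. There are 200 camera calls.

## Working session

There is one attempt and no reset: what is moved stays moved. The work goes in short steps, Python scripts to look and compute and a shell command to move; the robot and the scene stay as the last step left them, time stands still between calls to the robot, and variables do not carry over. Pictures are saved under pics/ and viewed, at most 10 in all, crops included, and the job is handed in when it is done.

```bash
mkdir -p pics; python3 - <<'E'
from rig import manip
import cv2,json
print(manip.get_state())
for n in("side","top"):
    d=manip.get_image(n);cv2.imwrite(f"pics/{n}0.png",d["frame"][:,:,::-1])
    print(n,{k:v for k,v in d.items() if k!="frame"})
E
```

```text
{'clock': 0.0, 'qpos': array([-1.45598578e+00,  2.76562619e-01,  1.50611530e+00, -1.18671310e-05,
        1.36070020e+00, -1.21013051e-01]), 'qd': array([-0.00034798, -0.0019588 , -0.0007211 , -0.00051568, -0.0002711 ,
       -0.00125534]), 'effort': array([ 9.79814536e-05, -4.16774976e+01, -2.45805645e+01,  7.70283668e-05,
        1.12614143e-02, -1.55786330e-05]), 'position': array([ 0.1342722 , -0.55859881,  0.24916525]), 'ee_rot': array([-8.92748275e-04,  9.93055912e-01,  1.17639951e-01, -3.03336561e-06]), 'contact_force': array([0.0072052 , 0.22159474, 0.13586293]), 'moment': array([ 0.03545117,  0.00664225, -0.03510195]), 'gripper_force': 0.0, 'width': 0.0851122708267764}
side {'fx': 505.5524687399275, 'fy': 505.5524687399275, 'cx': 317.48712717016485, 'cy': 233.81851220294303, 'position': array([ 0.70533842, -0.59344837,  1.20020312]), 'attitude': array([0.9636267 , 0.24976207, 0.02652731, 0.09131698])}
top {'fx': 495.8180198149835, 'fy': 495.8180198149835, 'cx': 325.07524777774637, 'cy': 239.00990469481806, 'position': array([ 2.95229090e-01, -5.34334755e-05,  1.41228387e+00]), 'attitude': array([-0.69698585, -0.07376789,  0.07568176,  0.70925404])}
```

View pics/side0.png

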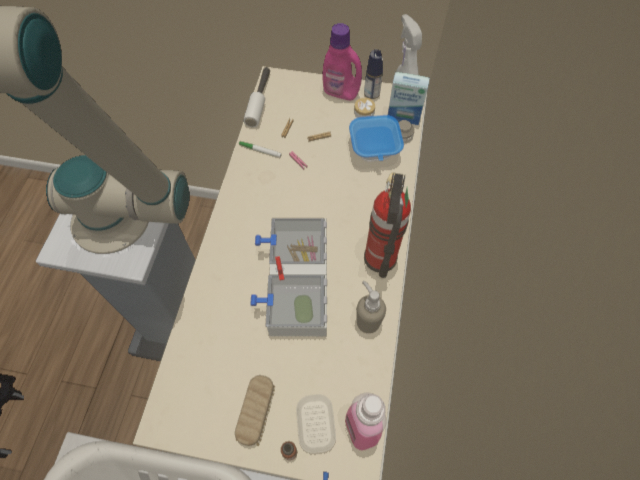

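View pics/top0.png

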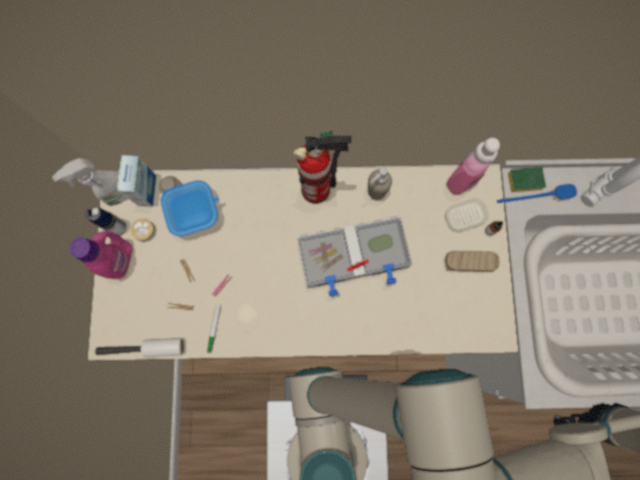

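Both views show the pegs in the left (+y) compartment (side ≈(302,248), top ≈(325,256)), and the soap in the right one (side ≈(303,308), top ≈(380,242)). The red catch is at about side (280,268), top (358,265). The blue pulls are at side (265,240)/(262,300) and top (333,285)/(390,274).

```bash
cat > h.py <<'E'
import numpy as np,cv2
from scipy.spatial.transform import Rotation as R
from rig import manip
def rot(q): return R.from_quat(np.roll(q,-1))
def ray(d,uv):
    v=np.array([(uv[0]-d["cx"])/d["fx"],-(uv[1]-d["cy"])/d["fy"],-1])
    return np.array(d["position"]),rot(d["attitude"]).apply(v/np.linalg.norm(v))
def tri(ds,uvs):
    A=0;b=0;rs=[ray(d,u) for d,u in zip(ds,uvs)]
    for o,v in rs: P=np.eye(3)-np.outer(v,v);A=A+P;b=b+P@o
    p=np.linalg.solve(A,b);return p,[round(float(np.linalg.norm((np.eye(3)-np.outer(v,v))@(p-o)))*1000,1) for o,v in rs]
def plane(d,uv,z):
    o,v=ray(d,uv);return o+v*(z-o[2])/v[2]
def proj(d,p):
    c=rot(d["attitude"]).inv().apply(np.array(p)-d["position"]);return np.array([d["cx"]-d["fx"]*c[0]/c[2],d["cy"]+d["fy"]*c[1]/c[2]])
def blobs(d,col,box):
    x0,y0,x1,y1=box;h=cv2.cvtColor(d["frame"],cv2.COLOR_RGB2HSV).astype(int)
    H,S,V=h[...,0],h[...,1],h[...,2]
    m=((H>100)&(H<130)&(S>130)&(V>60)) if col=="blue" else (((H<8)|(H>172))&(S>150)&(V>60))
    k=np.zeros(m.shape,np.uint8);k[y0:y1,x0:x1]=m[y0:y1,x0:x1]
    n,l,s,c=cv2.connectedComponentsWithStats(k)
    return sorted([(c[i],np.argwhere(l==i)[:,::-1]) for i in range(1,n) if s[i,4]>20],key=lambda t:-len(t[1]))
SB=(240,220,300,320);TB=(300,230,410,300)
E
python3 - <<'E'
from h import *
S=manip.get_image("side");T=manip.get_image("top")
for c in("blue","red"):
    bs,bt=blobs(S,c,SB),blobs(T,c,TB)
    print(c,[(b[0].round(1),len(b[1])) for b in bs],[(b[0].round(1),len(b[1])) for b in bt])
    if c=="blue": bs=sorted(bs,key=lambda b:b[0][1])[:2];bt=sorted(bt,key=lambda b:b[0][0])[:2]
    for a,b in zip(bs,bt): print(tri([S,T],[a[0],b[0]]))
    for b,d in((bs,S),(bt,T)):
        for t in b:
            z=.07 if c=="blue" else .092
            P=np.array([plane(d,u,z)[:2] for u in t[1]]);m=P.mean(0);w,v=np.linalg.eigh(np.cov((P-m).T))
            print(c,m.round(4),np.sqrt(w).round(4),np.degrees(np.arctan2(v[1,1],v[0,1])).round(1))
a=cv2.resize(S["frame"][215:340,235:345],None,fx=4.4,fy=4.4,interpolation=cv2.INTER_CUBIC)
b=cv2.resize(T["frame"][205:305,290:420],None,fx=2.4,fy=2.4,interpolation=cv2.INTER_CUBIC)
c=np.zeros((560,800,3),np.uint8);c[:a.shape[0],:a.shape[1]]=a;c[:b.shape[0],486:486+b.shape[1]]=b
cv2.imwrite("pics/c1.png",c[:,:,::-1])
E
```

```text
blue [(array([262.8, 299.5]), 112), (array([266.1, 239.6]), 99)] [(array([389.3, 272.6]), 95), (array([331.2, 284.5]), 94)]
(array([ 0.45634796, -0.02076216,  0.07582745]), [0.1, 0.1])
(array([ 0.4864989 , -0.17920656,  0.07377531]), [0.2, 0.2])
blue [ 0.4549 -0.0179] [0.0054 0.017 ] -169.2
blue [ 0.4859 -0.1777] [0.0056 0.0169] -169.2
blue [ 0.4572 -0.0208] [0.0053 0.0166] -169.5
blue [ 0.4869 -0.1798] [0.0054 0.0164] -170.8
red [(array([278.4, 263.2]), 40), (array([280.9, 276. ]), 21)] [(array([357.5, 265. ]), 49)]
(array([ 0.50546798, -0.09121521,  0.09963752]), [0.9, 0.9])
red [ 0.5048 -0.0872] [0.0022 0.0099] 113.3
red [ 0.5184 -0.1191] [0.0028 0.0041] 118.2
red [ 0.506  -0.0922] [0.0019 0.0168] 112.7
```

View pics/c1.png

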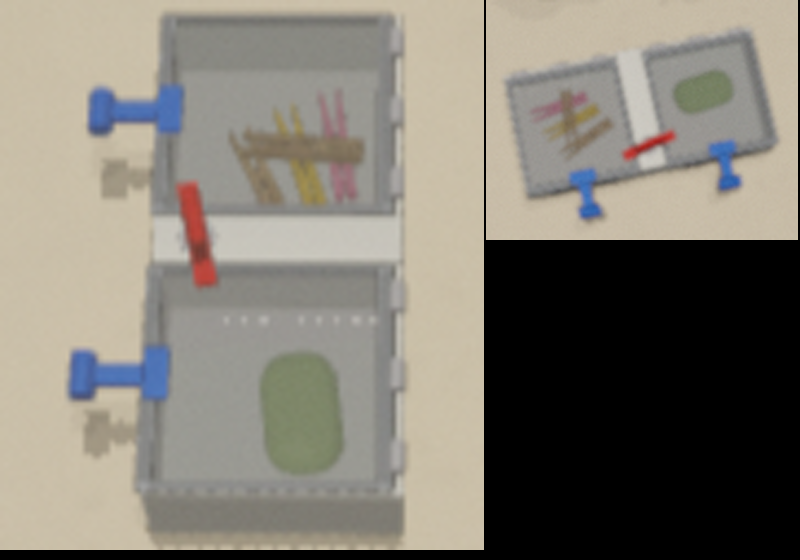

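The crop confirms it: pegs are under the left lid. Each pull runs from the bar (side crop ≈(102,110)) to a plate on the lid edge (≈(170,110)). The catch blade lies across the rib at about (197,235) and is slightly turned.

```bash
python3 - <<'E'
from h import *
S=manip.get_image("side");T=manip.get_image("top")
yaw=np.radians(10.8);ex=np.array([np.cos(yaw),np.sin(yaw)])
for d,bx,nm in((S,SB,"S"),(T,TB,"T")):
    for c,px in blobs(d,"blue",bx):
        P=np.array([plane(d,u,.073)[:2] for u in px]);s=P@ex;ey=np.array([-ex[1],ex[0]]);t=P@ey
        hh=np.histogram(s-s.min(),bins=np.arange(0,.07,.005))[0]
        k=s<s.min()+.013
        print(nm,"len",np.ptp(s).round(4),"bar mean",P[k].mean(0).round(4),"px",px[k].mean(0),"all yspread",np.ptp(t[k]).round(3),hh)
# red, looser, both views
H={}
for d,b in((S,(265,250,300,290)),(T,(335,250,385,280))):
    f=d["frame"].astype(int);m=(f[...,0]>110)&(f[...,0]>2*f[...,1])
    k=np.zeros(m.shape,bool);k[b[1]:b[3],b[0]:b[2]]=m[b[1]:b[3],b[0]:b[2]]
    px=np.argwhere(k)[:,::-1];H[len(H)]=(px.min(0)+px.max(0))/2
    P=np.array([plane(d,u,.09)[:2] for u in px]);m=P.mean(0);w,v=np.linalg.eigh(np.cov((P-m).T))
    print("red",len(px),px.mean(0),m.round(4),np.degrees(np.arctan2(v[1,1],v[0,1])).round(1),"ends",px[np.argmin(px[:,1])],px[np.argmax(px[:,1])])
    H[len(H)-1]=px.mean(0)
print(tri([S,T],[H[0],H[1]]))
E
```

```text
S len 0.0483 bar mean [ 0.4658 -0.1825] px [254.         299.44736842] all yspread 0.018 [18 14  8  7  6  6  6 11 20 16  0  0  0  0]
S len 0.049 bar mean [ 0.4347 -0.0229] px [257.77419355 239.38709677] all yspread 0.02 [15 12  7  6  6  6  6  9 17 16  0  0  0  0]
T len 0.0496 bar mean [ 0.4358 -0.0246] px [332.82758621 292.20689655] all yspread 0.017 [13 11  7  5  4  6  7 13 17 15  0  0  0  0]
T len 0.0487 bar mean [ 0.4659 -0.1828] px [390.86206897 280.10344828] all yspread 0.018 [14 11  7  5  3  6  8 12 18 12  0  0  0  0]
red 72 [279.27777778 267.75      ] [ 0.5092 -0.0976] 112.8 ends [277 257] [280 279]
red 62 [357.25806452 264.96774194] [ 0.5063 -0.0917] 113.4 ends [366 260] [348 270]
(array([ 0.50768813, -0.09268066,  0.07928566]), [0.4, 0.4])
```

```bash
python3 -m pendant '[{"dx":0.0197,"dy":-0.0153},{"dx":0.0197,"dy":-0.0153},{"dx":0.0197,"dy":-0.0153},{"dx":0.0197,"dy":-0.0153},{"dx":0.0197,"dy":-0.0153},{"dx":0.0197,"dy":-0.0153},{"dx":0.0197,"dy":-0.0153},{"dx":0.0197,"dy":-0.0153},{"dx":0.0197,"dy":-0.0153},{"dx":0.0197,"dy":-0.0153},{"dx":0.0197,"dy":-0.0153},{"dx":0.0197,"dy":-0.0153}]'
python3 -m pendant '[{"dx":0.0197,"dy":-0.0153},{"dx":0.0197,"dy":-0.0153},{"dx":0.0197,"dy":-0.0153},{"dx":0.0197,"dy":-0.0153},{"dx":0.0197,"dy":-0.0153},{"dx":0.0197,"dy":-0.0153},{"dx":0.0197,"dy":-0.0153},{"dx":0.0197,"dy":-0.0153},{"dx":0.0197,"dy":-0.0153},{"dx":0.0197,"dy":-0.0153},{"dx":0.0197,"dy":-0.0153},{"dx":0.0197,"dy":-0.0153}]'
python3 -m pendant '[{"rz":-7.1,"hand":0.05},{"rz":-7.1},{"rz":-7.1},{"rz":-7.1},{"rz":-7.1},{"rz":-7.1},{"rz":-7.1},{"rz":-7.1},{"rz":-7.1},{"rz":-7.1},{"rz":-7.1},{"rz":-7.1}]'
python3 -m pendant '[{"rz":-7.1},{"rz":-7.1},{}]'
python3 -c "
from h import *
s=manip.get_state();M=rot(s['ee_rot']).as_matrix();print(s['position'],s['qpos'].round(3));print(M.round(3));print(np.degrees(np.arctan2(M[1,0],M[0,0])),(M.T@(np.array([.5080,-.0925,.105])-s['position'])).round(4))"
```

```text
[ 0.13431508 -0.55895618  0.24970784] [-1.456  0.276  1.505  0.     1.361 -0.121]
[[ 0.972  0.234 -0.   ]
 [ 0.234 -0.972  0.001]
 [ 0.    -0.001 -1.   ]]
13.510496632847621 [ 0.4723 -0.3662  0.145 ]invalid input
invalid input
invalid input
invalid input
```

```bash
python3 -m pendant '[{"dx":0.0197,"dy":-0.0153,"dz":0,"rx":0,"ry":0,"rz":0,"hand":0.05}]'
```

```text
clock: 0.38
position: [0.148, -0.5427, 0.2496]
ee_rot: [0.001, 0.993, 0.116, -0.001]
contact_force: [0.2, 0.3, -0.1]
width: 0.0755
gripper_force: 0.0
```

```bash
python3 -m pendant '[{"dx":0.031,"dy":-0.024,"dz":0,"rx":0,"ry":0,"rz":0,"hand":0.05},{"dx":0.031,"dy":-0.024,"dz":0,"rx":0,"ry":0,"rz":0,"hand":0.05},{"dx":0.031,"dy":-0.024,"dz":0,"rx":0,"ry":0,"rz":0,"hand":0.05},{"dx":0.031,"dy":-0.024,"dz":0,"rx":0,"ry":0,"rz":0,"hand":0.05},{"dx":0.031,"dy":-0.024,"dz":0,"rx":0,"ry":0,"rz":0,"hand":0.05},{"dx":0.031,"dy":-0.024,"dz":0,"rx":0,"ry":0,"rz":0,"hand":0.05},{"dx":0.031,"dy":-0.024,"dz":0,"rx":0,"ry":0,"rz":0,"hand":0.05},{"dx":0.031,"dy":-0.024,"dz":0,"rx":0,"ry":0,"rz":0,"hand":0.05},{"dx":0.031,"dy":-0.024,"dz":0,"rx":0,"ry":0,"rz":0,"hand":0.05},{"dx":0.031,"dy":-0.024,"dz":0,"rx":0,"ry":0,"rz":0,"hand":0.05},{"dx":0.031,"dy":-0.024,"dz":0,"rx":0,"ry":0,"rz":0,"hand":0.05},{"dx":0.031,"dy":-0.024,"dz":0,"rx":0,"ry":0,"rz":0,"hand":0.05}]'
python3 -m pendant '[{"dx":0,"dy":0,"dz":0,"rx":0,"ry":0,"rz":-7.1,"hand":0.05},{"dx":0,"dy":0,"dz":0,"rx":0,"ry":0,"rz":-7.1,"hand":0.05},{"dx":0,"dy":0,"dz":0,"rx":0,"ry":0,"rz":-7.1,"hand":0.05},{"dx":0,"dy":0,"dz":0,"rx":0,"ry":0,"rz":-7.1,"hand":0.05},{"dx":0,"dy":0,"dz":0,"rx":0,"ry":0,"rz":-7.1,"hand":0.05},{"dx":0,"dy":0,"dz":0,"rx":0,"ry":0,"rz":-7.1,"hand":0.05},{"dx":0,"dy":0,"dz":0,"rx":0,"ry":0,"rz":-7.1,"hand":0.05},{"dx":0,"dy":0,"dz":0,"rx":0,"ry":0,"rz":-7.1,"hand":0.05},{"dx":0,"dy":0,"dz":0,"rx":0,"ry":0,"rz":-7.1,"hand":0.05},{"dx":0,"dy":0,"dz":0,"rx":0,"ry":0,"rz":-7.1,"hand":0.05},{"dx":0,"dy":0,"dz":0,"rx":0,"ry":0,"rz":-7.1,"hand":0.05},{"dx":0,"dy":0,"dz":0,"rx":0,"ry":0,"rz":-7.1,"hand":0.05}]'
python3 -m pendant '[{"dx":0,"dy":0,"dz":0,"rx":0,"ry":0,"rz":-7.1,"hand":0.05},{"dx":0,"dy":0,"dz":0,"rx":0,"ry":0,"rz":-7.1,"hand":0.05},{"dx":0,"dy":0,"dz":0,"rx":0,"ry":0,"rz":0,"hand":0.05}]'
cat > go.py <<'E'
import sys
from h import *
s=manip.get_state();M=rot(s['ee_rot']).as_matrix();p=np.array([float(a) for a in sys.argv[1:4]])
print(s['position'].round(4),s['qpos'].round(3),"yaw",np.degrees(np.arctan2(M[1,0],M[0,0])).round(2),"tz",M[:,2].round(3),"tool shift",(M.T@(p-s['position'])).round(4))
E
python3 go.py .508 -.0925 .105
```

```text
clock: 1.38
position: [0.4452, -0.1709, 0.2502]
ee_rot: [0.0, 0.993, 0.118, 0.0]
contact_force: [0.6, -0.4, -0.1]
width: 0.0498
gripper_force: 0.0
clock: 2.38
position: [0.4443, -0.1727, 0.25]
ee_rot: [0.0, 0.649, 0.761, -0.0]
contact_force: [-0.4, -0.5, 0.3]
width: 0.05
gripper_force: 0.0
clock: 2.63
position: [0.4443, -0.1726, 0.25]
ee_rot: [-0.0, 0.552, 0.834, -0.0]
contact_force: [-0.3, -0.3, -0.4]
width: 0.0501
gripper_force: 0.0
[ 0.4443 -0.1726  0.25  ] [-0.517  0.127  1.701 -0.     1.313 -0.919] yaw 113.02 tz [-0. -0. -1.] tool shift [0.0488 0.09   0.145 ]
```

```bash
python3 -m pendant '[{"dx":0.0163,"dy":0.03,"dz":0,"rx":0,"ry":0,"rz":0,"hand":0.05},{"dx":0.0163,"dy":0.03,"dz":0,"rx":0,"ry":0,"rz":0,"hand":0.05},{"dx":0.0163,"dy":0.03,"dz":0,"rx":0,"ry":0,"rz":0,"hand":0.05},{"dx":0,"dy":0,"dz":0.03,"rx":0,"ry":0,"rz":0,"hand":0.05},{"dx":0,"dy":0,"dz":0.03,"rx":0,"ry":0,"rz":0,"hand":0.05},{"dx":0,"dy":0,"dz":0.03,"rx":0,"ry":0,"rz":0,"hand":0.05},{"dx":0,"dy":0,"dz":0.03,"rx":0,"ry":0,"rz":0,"hand":0.05},{"dx":0,"dy":0,"dz":0.015,"rx":0,"ry":0,"rz":0,"hand":0.05},{"dx":0,"dy":0,"dz":0.01,"rx":0,"ry":0,"rz":0,"hand":0.05},{"dx":0,"dy":0,"dz":0,"rx":0,"ry":0,"rz":0,"hand":0.05},{"dx":0,"dy":0,"dz":0,"rx":0,"ry":0,"rz":0,"hand":0.05}]' 20
python3 go.py .508 -.0925 .105
python3 - <<'E'
from h import *
S=manip.get_image("side");T=manip.get_image("top")
a=cv2.resize(S["frame"][200:330,225:355],None,fx=3,fy=3,interpolation=cv2.INTER_CUBIC)
b=cv2.resize(T["frame"][200:330,290:420],None,fx=3,fy=3,interpolation=cv2.INTER_CUBIC)
cv2.imwrite("pics/c2.png",np.hstack([a,b])[:,:,::-1])
E
```

```text
clock: 3.55
position: [0.5086, -0.0928, 0.1052]
ee_rot: [0.0, 0.553, 0.833, -0.0]
contact_force: [0.5, -0.5, 0.8]
width: 0.05
gripper_force: 0.0
[ 0.5086 -0.0928  0.1052] [-0.315  0.316  1.844 -0.     0.981 -0.713] yaw 112.83 tz [ 0. -0. -1.] tool shift [ 0.0005 -0.0004  0.0002]
```

View pics/c2.png

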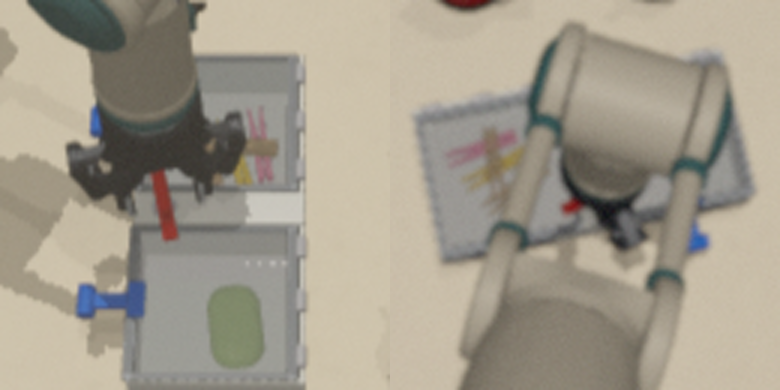

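The fingers straddle the catch: the red blade lies centred between them at about (165,205) in the side half, with both fingertips clear of it. Next I close and turn.

```bash
python3 -m pendant '[{"dx":0,"dy":0,"dz":0,"rx":0,"ry":0,"rz":0,"hand":0},{"dx":0,"dy":0,"dz":0,"rx":0,"ry":0,"rz":0,"hand":0},{"dx":0,"dy":0,"dz":0,"rx":0,"ry":0,"rz":0,"hand":0},{"dx":0,"dy":0,"dz":0,"rx":0,"ry":0,"rz":0,"hand":0},{"dx":0,"dy":0,"dz":0,"rx":0,"ry":0,"rz":0,"hand":0},{"dx":0,"dy":0,"dz":0,"rx":0,"ry":0,"rz":0,"hand":0},{"dx":0,"dy":0,"dz":0,"rx":0,"ry":0,"rz":0,"hand":0},{"dx":0,"dy":0,"dz":0,"rx":0,"ry":0,"rz":0,"hand":0}]' 30
python3 go.py .508 -.0925 .105
```

```text
clock: 4.32
position: [0.5071, -0.0934, 0.1059]
ee_rot: [-0.0, 0.552, 0.834, -0.001]
contact_force: [-3.3, -2.6, 5.5]
width: 0.0082
gripper_force: 31.9
[ 0.5071 -0.0934  0.1059] [-0.316  0.314  1.845 -0.003  0.983 -0.715] yaw 112.95 tz [-0.002 -0.002 -1.   ] tool shift [0.0005 0.0012 0.0009]
```

```bash
python3 -m pendant '[{"dx":0,"dy":0,"dz":0,"rx":0,"ry":0,"rz":-5,"hand":0},{"dx":0,"dy":0,"dz":0,"rx":0,"ry":0,"rz":-5,"hand":0},{"dx":0,"dy":0,"dz":0,"rx":0,"ry":0,"rz":-5,"hand":0},{"dx":0,"dy":0,"dz":0,"rx":0,"ry":0,"rz":-5,"hand":0},{"dx":0,"dy":0,"dz":0,"rx":0,"ry":0,"rz":-5,"hand":0},{"dx":0,"dy":0,"dz":0,"rx":0,"ry":0,"rz":-5,"hand":0},{"dx":0,"dy":0,"dz":0,"rx":0,"ry":0,"rz":-5,"hand":0},{"dx":0,"dy":0,"dz":0,"rx":0,"ry":0,"rz":-5,"hand":0}]'
python3 -m pendant '[{"dx":0,"dy":0,"dz":0,"rx":0,"ry":0,"rz":-5,"hand":0},{"dx":0,"dy":0,"dz":0,"rx":0,"ry":0,"rz":-5,"hand":0},{"dx":0,"dy":0,"dz":0,"rx":0,"ry":0,"rz":-5,"hand":0},{"dx":0,"dy":0,"dz":0,"rx":0,"ry":0,"rz":-5,"hand":0},{"dx":0,"dy":0,"dz":0,"rx":0,"ry":0,"rz":-5,"hand":0},{"dx":0,"dy":0,"dz":0,"rx":0,"ry":0,"rz":-5,"hand":0},{"dx":0,"dy":0,"dz":0,"rx":0,"ry":0,"rz":-5,"hand":0},{"dx":0,"dy":0,"dz":0,"rx":0,"ry":0,"rz":-3,"hand":0},{"dx":0,"dy":0,"dz":0,"rx":0,"ry":0,"rz":0,"hand":0},{"dx":0,"dy":0,"dz":0,"rx":0,"ry":0,"rz":0,"hand":0}]'
python3 go.py .4355 -.024 .075; python3 -c "
from rig import manip;s=manip.get_state();print(s['moment'])"
```

```text
clock: 4.98
position: [0.5072, -0.0932, 0.1059]
ee_rot: [-0.001, 0.232, 0.973, -0.001]
contact_force: [-3.6, -1.2, 5.1]
width: 0.0085
gripper_force: 31.8
clock: 5.82
position: [0.5073, -0.093, 0.1059]
ee_rot: [-0.001, -0.095, 0.995, -0.0]
contact_force: [-2.7, -1.8, 6.2]
width: 0.0085
gripper_force: 31.8
[ 0.5073 -0.093   0.1059] [-3.150e-01  3.140e-01  1.845e+00 -2.000e-03  9.830e-01 -2.076e+00] yaw -169.06 tz [-0.001 -0.001 -1.   ] tool shift [0.0573 0.0814 0.0309]
[-0.17266213  0.5580201   0.00095378]
```

```bash
python3 -m pendant '[{"dx":0,"dy":0,"dz":0,"rx":0,"ry":0,"rz":0,"hand":0.05},{"dx":0,"dy":0,"dz":0,"rx":0,"ry":0,"rz":0,"hand":0.05},{"dx":0,"dy":0,"dz":0,"rx":0,"ry":0,"rz":0,"hand":0.05},{"dx":0,"dy":0,"dz":0,"rx":0,"ry":0,"rz":0,"hand":0.05},{"dx":0,"dy":0,"dz":-0.025,"rx":0,"ry":0,"rz":0,"hand":0.05},{"dx":0,"dy":0,"dz":-0.025,"rx":0,"ry":0,"rz":0,"hand":0.05},{"dx":0,"dy":0,"dz":-0.02,"rx":0,"ry":0,"rz":0,"hand":0.05},{"dx":0.019,"dy":0.027,"dz":0,"rx":0,"ry":0,"rz":0,"hand":0.05},{"dx":0.019,"dy":0.027,"dz":0,"rx":0,"ry":0,"rz":0,"hand":0.05},{"dx":0.019,"dy":0.027,"dz":0,"rx":0,"ry":0,"rz":0,"hand":0.05},{"dx":0,"dy":0,"dz":0,"rx":0,"ry":0,"rz":0,"hand":0.05}]'
python3 go.py .435 -.0243 .077
python3 - <<'E'
from h import *
S=manip.get_image("side");T=manip.get_image("top")
a=cv2.resize(S["frame"][200:330,225:355],None,fx=3,fy=3,interpolation=cv2.INTER_CUBIC)
b=cv2.resize(T["frame"][200:330,290:420],None,fx=3,fy=3,interpolation=cv2.INTER_CUBIC)
cv2.imwrite("pics/c3.png",np.hstack([a,b])[:,:,::-1])
E
```

```text
clock: 6.73
position: [0.4309, -0.0202, 0.1743]
ee_rot: [-0.003, -0.096, 0.995, 0.002]
contact_force: [-0.9, -0.2, -0.4]
width: 0.0499
gripper_force: 0.0
[ 0.4309 -0.0202  0.1743] [-0.21   0.124  1.908  0.002  1.116 -1.974] yaw -168.98 tz [-0.006  0.003 -1.   ] tool shift [-0.0038 -0.0052  0.0973]
```

View pics/c3.png

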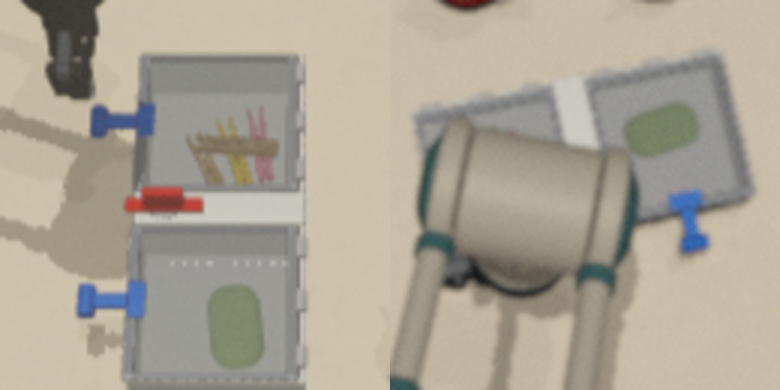

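The catch (side half ≈(164,203)) now lies along the rib, clear of both lids, and both lids are shut. The pull bar is at about (103,120), waiting below the gripper.

```bash
python3 go.py .435 -.0243 .077; python3 -m pendant '[{"dx":0,"dy":0,"dz":0.03,"rx":0,"ry":0,"rz":0,"hand":0.05},{"dx":0,"dy":0,"dz":0,"rx":0,"ry":0,"rz":0,"hand":0.05},{"dx":0,"dy":0,"dz":0,"rx":0,"ry":0,"rz":0,"hand":0.05}]';python3 go.py .435 -.0243 .077
```

```text
[ 0.4364 -0.0232  0.1752] [-0.213  0.128  1.901 -0.     1.112 -1.975] yaw -169.0 tz [ 0.001 -0.    -1.   ] tool shift [ 0.0016 -0.0007  0.0982]
clock: 7.08
position: [0.4367, -0.0242, 0.1442]
ee_rot: [-0.001, -0.095, 0.995, 0.0]
contact_force: [0.3, 0.2, -0.5]
width: 0.0498
gripper_force: 0.0
[ 0.4367 -0.0242  0.1442] [-0.215  0.164  1.946 -0.     1.034 -1.975] yaw -169.12 tz [-0.003  0.    -1.   ] tool shift [0.0015 0.0002 0.0672]
```

```bash
python3 -m pendant '[{"dx":0.0015,"dy":0,"dz":0.025,"rx":0,"ry":0,"rz":0,"hand":0.05},{"dx":0,"dy":0,"dz":0.02,"rx":0,"ry":0,"rz":0,"hand":0.05},{"dx":0,"dy":0,"dz":0.014,"rx":0,"ry":0,"rz":0,"hand":0.05},{"dx":0,"dy":0,"dz":0.008,"rx":0,"ry":0,"rz":0,"hand":0.05},{"dx":0,"dy":0,"dz":0,"rx":0,"ry":0,"rz":0,"hand":0.05},{"dx":0,"dy":0,"dz":0,"rx":0,"ry":0,"rz":0,"hand":0},{"dx":0,"dy":0,"dz":0,"rx":0,"ry":0,"rz":0,"hand":0},{"dx":0,"dy":0,"dz":0,"rx":0,"ry":0,"rz":0,"hand":0},{"dx":0,"dy":0,"dz":0,"rx":0,"ry":0,"rz":0,"hand":0},{"dx":0,"dy":0,"dz":0,"rx":0,"ry":0,"rz":0,"hand":0},{"dx":0,"dy":0,"dz":0,"rx":0,"ry":0,"rz":0,"hand":0}]' 40
python3 - <<'E'
from h import *
s=manip.get_state();p=s['position'];M=rot(s['ee_rot']).as_matrix()
yaw=np.radians(10.9);ex=np.array([np.cos(yaw),np.sin(yaw),0])
hp=p+.17*ex;hp[2]=p[2]  # hinge level with pull
print(p.round(4))
q=p
for a in range(5,61,5):
    t=np.radians(a);n=hp+.17*(-np.cos(t)*ex+np.sin(t)*np.array([0,0,1]));print(a,(M.T@(n-q)).round(4),n.round(4));q=n
E
```

```text
clock: 8.0
position: [0.4365, -0.024, 0.0786]
ee_rot: [0.001, -0.095, 0.995, -0.0]
contact_force: [1.8, 3.4, 1.1]
width: 0.0246
gripper_force: 41.7
[ 0.4365 -0.024   0.0786]
5 [-0.0007 -0.     -0.0148] [ 0.4371 -0.0239  0.0935]
10 [-0.002  -0.     -0.0147] [ 0.439  -0.0235  0.1082]
15 [-0.0032 -0.     -0.0145] [ 0.4421 -0.0229  0.1226]
20 [-0.0045 -0.     -0.0141] [ 0.4465 -0.0221  0.1368]
25 [-0.0057 -0.     -0.0137] [ 0.4521 -0.021   0.1505]
30 [-0.0069 -0.     -0.0131] [ 0.4588 -0.0197  0.1636]
35 [-0.008  -0.     -0.0125] [ 0.4666 -0.0182  0.1761]
40 [-0.0091 -0.     -0.0117] [ 0.4755 -0.0165  0.1879]
45 [-0.01   -0.     -0.0109] [ 0.4854 -0.0146  0.1988]
50 [-0.011 -0.    -0.01 ] [ 0.4961 -0.0125  0.2089]
55 [-0.0118  0.     -0.009 ] [ 0.5076 -0.0103  0.2179]
60 [-0.0125  0.     -0.0079] [ 0.5199 -0.0079  0.2259]
```

```bash
python3 -m pendant '[{"dx":-0.0002,"dy":0,"dz":-0.0074,"rx":0,"ry":0,"rz":0,"hand":0},{"dx":-0.0005,"dy":0,"dz":-0.0074,"rx":0,"ry":0,"rz":0,"hand":0},{"dx":-0.0008,"dy":0,"dz":-0.0074,"rx":0,"ry":0,"rz":0,"hand":0},{"dx":-0.0012,"dy":0,"dz":-0.0073,"rx":0,"ry":0,"rz":0,"hand":0},{"dx":-0.0015,"dy":0,"dz":-0.0073,"rx":0,"ry":0,"rz":0,"hand":0},{"dx":-0.0017,"dy":0,"dz":-0.0072,"rx":0,"ry":0,"rz":0,"hand":0},{"dx":-0.0021,"dy":0,"dz":-0.0071,"rx":0,"ry":0,"rz":0,"hand":0},{"dx":-0.0024,"dy":0,"dz":-0.007,"rx":0,"ry":0,"rz":0,"hand":0},{"dx":-0.0027,"dy":0,"dz":-0.0069,"rx":0,"ry":0,"rz":0,"hand":0},{"dx":-0.003,"dy":0,"dz":-0.0068,"rx":0,"ry":0,"rz":0,"hand":0},{"dx":-0.0033,"dy":0,"dz":-0.0066,"rx":0,"ry":0,"rz":0,"hand":0},{"dx":-0.0036,"dy":0,"dz":-0.0065,"rx":0,"ry":0,"rz":0,"hand":0}]' 40
python3 go.py .4588 -.0197 .1636
```

```text
clock: 9.0
position: [0.458, -0.0199, 0.1632]
ee_rot: [-0.0, -0.095, 0.995, -0.0]
contact_force: [4.3, 1.4, -5.2]
width: 0.0244
gripper_force: 40.2
[ 0.458  -0.0199  0.1632] [-1.950e-01  1.720e-01  1.879e+00 -1.000e-03  1.091e+00 -1.956e+00] yaw -169.08 tz [-0.001 -0.    -1.   ] tool shift [-0.0008  0.     -0.0004]
```

Holding well at about 30 degrees, so I continue to 60.

```bash
python3 -m pendant '[{"dx":-0.0039,"dy":0,"dz":-0.0063,"rx":0,"ry":0,"rz":0,"hand":0},{"dx":-0.0041,"dy":0,"dz":-0.0062,"rx":0,"ry":0,"rz":0,"hand":0},{"dx":-0.0044,"dy":0,"dz":-0.006,"rx":0,"ry":0,"rz":0,"hand":0},{"dx":-0.0047,"dy":0,"dz":-0.0057,"rx":0,"ry":0,"rz":0,"hand":0},{"dx":-0.0049,"dy":0,"dz":-0.0056,"rx":0,"ry":0,"rz":0,"hand":0},{"dx":-0.0051,"dy":0,"dz":-0.0053,"rx":0,"ry":0,"rz":0,"hand":0},{"dx":-0.0054,"dy":0,"dz":-0.0051,"rx":0,"ry":0,"rz":0,"hand":0},{"dx":-0.0056,"dy":0,"dz":-0.0049,"rx":0,"ry":0,"rz":0,"hand":0},{"dx":-0.0058,"dy":0,"dz":-0.0046,"rx":0,"ry":0,"rz":0,"hand":0},{"dx":-0.006,"dy":0,"dz":-0.0044,"rx":0,"ry":0,"rz":0,"hand":0},{"dx":-0.0062,"dy":0,"dz":-0.0041,"rx":0,"ry":0,"rz":0,"hand":0},{"dx":-0.0063,"dy":0,"dz":-0.0038,"rx":0,"ry":0,"rz":0,"hand":0}]'
python3 -m pendant '[{"dx":0,"dy":0,"dz":0,"rx":0,"ry":0,"rz":0,"hand":0},{"dx":0,"dy":0,"dz":0,"rx":0,"ry":0,"rz":0,"hand":0},{"dx":0,"dy":0,"dz":0,"rx":0,"ry":0,"rz":0,"hand":0},{"dx":0,"dy":0,"dz":0,"rx":0,"ry":0,"rz":0,"hand":0},{"dx":0,"dy":0,"dz":0,"rx":0,"ry":0,"rz":0,"hand":0},{"dx":0,"dy":0,"dz":0,"rx":0,"ry":0,"rz":0,"hand":0}]'
python3 go.py .5199 -.0079 .2259
python3 - <<'E'
from h import *
S=manip.get_image("side");T=manip.get_image("top")
a=cv2.resize(S["frame"][190:340,220:350],None,fx=3,fy=3,interpolation=cv2.INTER_CUBIC)
b=cv2.resize(T["frame"][190:340,290:420],None,fx=3,fy=3,interpolation=cv2.INTER_CUBIC)
cv2.imwrite("pics/c4.png",np.hstack([a,b])[:,:,::-1])
E
```

```text
clock: 10.0
position: [0.5197, -0.0082, 0.2254]
ee_rot: [-0.0, -0.095, 0.995, -0.0]
contact_force: [-0.9, -2.9, -2.6]
width: 0.0246
gripper_force: 39.4
clock: 10.5
position: [0.5191, -0.0083, 0.2249]
ee_rot: [0.0, -0.095, 0.995, -0.0]
contact_force: [-1.7, -3.4, 0.8]
width: 0.025
gripper_force: 39.4
[ 0.5191 -0.0083  0.2249] [-1.500e-01  2.080e-01  1.663e+00 -1.000e-03  1.270e+00 -1.911e+00] yaw -169.1 tz [ 0.    -0.001 -1.   ] tool shift [-0.0008  0.0003 -0.001 ]
```

View pics/c4.png

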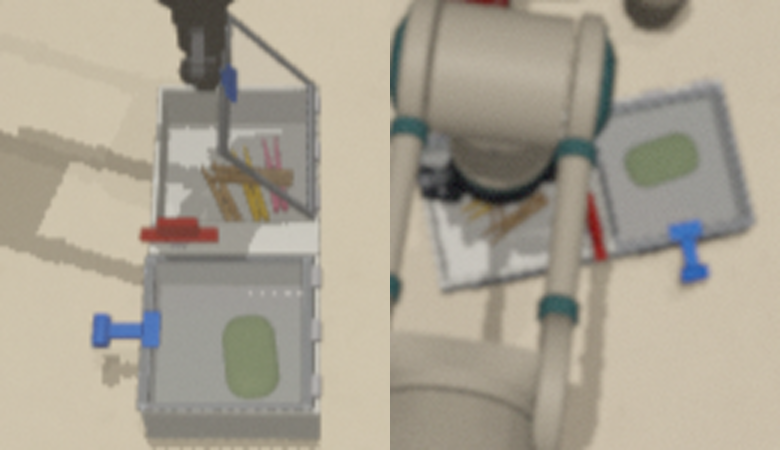

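The left lid stands open with its pull in the fingers (side half ≈(228,85)), and its near front corner is at about (222,150), full pixel ≈(294,240). The soap lid is shut and the catch is in line. I check the angle from that corner.

```bash
python3 - <<'E'
from h import *
S=manip.get_image("side");y=np.radians(10.9);ex=np.array([np.cos(y),np.sin(y),0]);ey=np.array([-ex[1],ex[0],0]);z=np.array([0,0,1])
h=np.array([.6034,.0081,.074])
for a in(50,55,60,65,70):
    t=np.radians(a);print(a,proj(S,h-.065*ey+.138*(-np.cos(t)*ex+np.sin(t)*z)).round(1),proj(S,h-.065*ey).round(1))
s=manip.get_state();d=s['position']-h;print("tcp angle",np.degrees(np.arctan2(d[2],-d@ex)),"r",np.hypot(d[2],d@ex),abs(s['qd']).max())
E
```

```text
50 [287.2 242.6] [325.6 262.7]
55 [291.2 241.1] [325.6 262.7]
60 [295.5 239.7] [325.6 262.7]
65 [300.2 238.5] [325.6 262.7]
70 [305.  237.5] [325.6 262.7]
tcp angle 60.385482087565954 r 0.17361134038859719 0.002066608304876274
```

```bash
python3 -c "
from rig import manip;print(manip.sign_off())"
```

```text
the job is handed in; nothing more can be done
None
```

The red catch is turned in line with the rib, and the left lid (over the pegs) is held steady by its pull at about 60 degrees. The soap's lid is still shut; I handed the job in at about 10.7 s, and no verdict came back.

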